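# Set the sliding reading lamp and the book for reading

### The arm

A 7-joint arm with a two-finger parallel gripper is mounted at the origin on the work surface. World frame = base frame: x ahead of the robot, y to its left, z up, the work surface at z = 0. Lengths are in m, angles in rad, forces in N, time in s.
With the tool pointing down it reaches from about 0.425 to 0.875 m from the base axis. Payload 4.7 kg.
Tool frame: the origin (TCP) lies midway between the tips of the shut fingers; the grasp point (between the pads) lies 19 mm behind it; z points along the fingers, y is the line along which they close (so a half turn about z gives the same grasp; the last joint's range is limited). The gripper opens to 87 mm and grips with 3 to 60 N. Pads are 19 mm wide; open, the fingers measure 117 mm over their backs; the gripper's body (75 mm by 190 mm) begins 51 mm behind the grasp point.
Start: joints at [1.211, 0.321, -0.07, 1.45, 0.023, 1.371, -0.057], TCP at [0.237, -0.605, 0.223] pointing down, gripper open.
Joint ranges: [-2.86, 2.86], [-0.3, 2.09], [-1.38, 1.24], [0.06, 2.45], [-1.56, 4.7], [0.09, 2.05], [-2.69, 2.69]. Speed limits (rad/s): [2.57, 2.57, 3.14, 3.14, 3.14, 3.14, 3.14].

### API

Orientations are given as a rotation vector (axis times angle).
In Python, from bench import ctrl gives the robot as it stands. The module is installed in compiled form; this text tells all that it offers.
- The arm moves only by the tool carry_out, never from a script. Its argument "steps" is a list of rows, each a list of 7 numbers: the turn, a rotation vector about the world's x, y, z in degrees, then the shift along the world's x, y, z in cm, then the opening, from 0 (shut) to 1 (fully open). A call has 1 to 12 rows; each row is the pose to reach, as a shift and turn from the pose commanded when the call began; what a row does not reach only later rows make up. A row lasts 1/10 s, in which the tool goes at most 50 mm and 8.59 degrees, less where a joint would pass 70% of its speed; a pose out of reach is approached as far as the arm can. A call with a gripper value outside its range is refused whole. The fingers move at their own pace and stop on an object; "squeeze" is the grip in N (left out, the last holds). Time passes only in rows, so rows that repeat a pose let the fingers close. It gives the time, the measured TCP pose, the force, the opening and the grip force at its end, in the units of the state.
- ctrl.get_state(): the state, without advancing time (a new reading comes with each control period).
- ctrl.get_image(name): name is "side" or "top"; returns a dict with "pixels" (384x512x3 uint8, red, green, blue), "camera_matrix" (3x3 intrinsics, pixels), "k1" (the pictures are not rectified: a ray, as slopes to the right and down, at radius r is drawn at 1 + k1 r^2 times it, then the intrinsics apply), "cam_to_world" (4x4, takes a point from camera to world coordinates). Camera axes: x right, y down, z forward; pixel columns grow to the right and rows downward; lengths in m; the calibration is good to about 2 mm. A picture is of the moment at which its call begins. There is no depth.
- ctrl.close_job(): hands the job in; it is judged then, once.
The state is a dict: "time": time; "joint_positions": joint angles; "qd": joint speeds; "joint_torque": joint torques, N m; "position": TCP position; "tool_rot": TCP orientation; "ft_force": force on the tool from outside, world axes, zero at the start; "torque": the same for the moment, N m; "grip_width": opening from 0.0 (shut) to 1.0 (fully open); "grip_force": force on a finger pad.
Only numpy, scipy, OpenCV 4.12 (cv2) and the standard library are available. Lean on these libraries where they do the work, as an engineer would, in place of code of your own. Each camera call takes 0.05 s, during which the arm holds its last target. There are 200 camera calls.

### The job

Get the reading place ready: lift the orange clamp lever to free the sliding lamp, slide the lamp along its rail until its white pointer is at the red clip, and press the lever fully down again to lock it there. Then push the blue book flat across the table, without lifting it, until it lies centred on the cork mat and square with it. Leave the cup, the vase and the remote control where they are.

Things in the scene. Friction and masses are not known exactly. Their poses are not given: they have to be found in the camera images.
- lamp_rail: Aluminium rail fixed to the table, 460 mm long along its own y, 80 mm wide (x), 22 mm high, wooden end blocks, a low steel ridge (36 mm high) along its front half. Origin: centre of its underside. The robot is on its -x side, yaw up to about 0.12 rad. The lamp's carriage rides on it.
- carriage (a joint): Position of the lamp carriage along the rail, m: 0 at mid-rail, grows along the rail's +y, range -0.16 to 0.16. Carriage: grey block 85 x 80 mm (x, y), top 46 mm above the table, with a 14 mm post 32 mm behind (+x) and 30 mm to +y of its middle. It slides against about 3 N of friction when the lever is up; the lever's brake holds it when the lever is down.
- lamp_head (a point): Centre of the underside of the flat white lamp head on the post, 105 x 100 x 16 mm (x, y, z), 270 mm above the table. It reaches over the lever, from the rail's middle to 105 mm in front of it (-x): a vertical tool cannot get at the knob. Come in from the robot's side with the tool tilted about 35 to 40 degrees.
- lever (a joint): Orange clamp lever, rad: 0 = level, pointing to -x (at the robot), locked; grows as its knob is lifted; 0.8 = end stop. The brake bites below about 0.27. The hinge runs along the rail's y, 20 mm in front (-x) of the rail's middle, 58 mm above the table, at the carriage's middle. The lever stays where it is left; it takes 1 to 2 N at the knob, moved slowly up to about 15 N where the brake bites.
- lever_knob (a point): Centre of the lever's knob: orange cylinder along the rail's y, 28 mm long, 16 mm diameter, 75 mm from the hinge. It can be pinched across its two flat ends (along y), lifted and lowered on its arc, and it turns freely between the pads; the lamp can be slid by it too. Its axes turn with the lever.
- pointer (a point): Rear end of the white pointer (4 mm wide, 16 mm high) at the back (+x) of the carriage, at the carriage's middle, 70 mm behind the rail's middle and 37 mm above the table. It passes over the clips.
- red_clip: Red clip fixed at the back of the rail, 30 x 12 x 26 mm (x, y, z); the mark for the lamp. Origin: centre of its underside; axes as the rail's. The lamp is at the mark when the pointer's y in the clip's frame is 0.
- black_clip: Black clip of the same shape on the other half of the rail: not wanted now.
- reading_mat: Thin cork mat, 150 x 210 x 1 mm (x, y), fixed on the table in front of the red clip, axes as the rail's. Things slide over it freely. Origin: its centre.
- book: Loose blue paperback lying flat, 110 x 170 x 24 mm (x, y, z), about 0.2 to 0.4 kg, to the left or the right of the mat and 10 to 50 mm nearer the robot. Origin: centre of its underside. It should end with its x axis along the mat's.
- cup: White cup, 72 mm across the rim, 80 mm high, loose, on the other side of the mat from the book. Leave alone. Origin: centre of its underside.
- vase: Green glass vase of white flowers, 90 mm across, 170 mm high (about 320 mm with flowers), loose, at the far left. Leave alone. Origin: centre of its underside.
- remote: Black remote control lying flat, 45 x 160 x 18 mm, loose, at the far right. Leave alone. Origin: centre of its underside.
There are look-alikes about, which are no part of the job. Several things have the shape of the book; the one meant has the colours described above.

How it is judged:
By the outcome, as a careful person would: the job done as asked, in the order asked, and still so for the second after the job is handed in, with the robot touching nothing.
It also fails if it takes over 72 s, if anything falls off the work surface, if the arm or the gripper's body presses on something with over 40 N, if the wrist force passes 120 N, or if a joint passes its speed limit or range.

## Working session

There is one attempt and no reset: what is moved stays moved. The work goes in short steps, Python scripts to look and compute and a tool call to move; the robot and the scene stay as the last step left them, time stands still between calls to the robot, and variables do not carry over. Pictures are saved under pics/ and viewed, at most 10 in all, crops included, and the job is handed in when it is done.

Besides the shell and the picture viewer there is one more tool, called after "Request:" as name(argument=value, ...) on one line, values as JSON. carry_out: Moves the arm, as the interface text tells. Its arguments: {"type":"object","properties":{"steps":{"type":"array","items":{"type":"array","items":{"type":"number"}}},"squeeze":{"type":"number"}},"required":["steps"]}

```bash
mkdir -p pics; cat > h.py <<'E'
import numpy as np, cv2, pickle
from bench import ctrl
def grab(n):
    d=ctrl.get_image(n); pickle.dump(d,open(n+'.pkl','wb')); return d
def ray(d,u,v):
    K=d["camera_matrix"];x=(u-K[0][2])/K[0][0];y=(v-K[1][2])/K[1][1]
    a=b=0
    a,b=x,y
    for _ in range(20):
        s=1+d["k1"]*(a*a+b*b);a,b=x/s,y/s
    T=np.array(d["cam_to_world"]);return T[:3,3],T[:3,:3]@np.array([a,b,1])
def onz(d,u,v,z):
    o,r=ray(d,u,v);return (o+r*(z-o[2])/r[2])
def proj(d,p):
    T=np.array(d["cam_to_world"]);q=T[:3,:3].T@(np.array(p)-T[:3,3]);a,b=q[0]/q[2],q[1]/q[2]
    s=1+d["k1"]*(a*a+b*b);K=d["camera_matrix"];return np.array([K[0][0]*a*s+K[0][2],K[1][1]*b*s+K[1][2]])
E
python3 - <<'E'
from h import *
for n in("top","side"):
    d=grab(n);cv2.imwrite(f'pics/{n}0.png',cv2.resize(d["pixels"][:,:,::-1],(800,600),interpolation=cv2.INTER_CUBIC))
    print(n,np.round(d["camera_matrix"],1).tolist(),d["k1"],np.round(d["cam_to_world"],3).tolist())
print(ctrl.get_state())
E
```

```text
top [[485.7, 0.0, 251.4], [0.0, 485.7, 195.1], [0.0, 0.0, 1.0]] 0.05191290532336516 [[-0.012, -0.974, 0.226, 0.249], [-1.0, 0.011, -0.004, 0.023], [0.002, -0.226, -0.974, 1.483], [0.0, 0.0, 0.0, 1.0]]
side [[467.4, 0.0, 256.4], [0.0, 467.4, 194.0], [0.0, 0.0, 1.0]] -0.12557639006147073 [[0.984, -0.12, 0.134, 0.386], [-0.179, -0.59, 0.787, -0.935], [-0.015, -0.799, -0.602, 0.9], [0.0, 0.0, 0.0, 1.0]]
{'time': 0.1, 'joint_positions': array([ 1.21110774,  0.32175113, -0.07007742,  1.45151129,  0.02262065,
        1.37079899, -0.05690449]), 'qd': array([-8.19259979e-04, -2.08418056e-03,  8.13727583e-04, -2.57190818e-03,
       -3.93369276e-04, -8.89716186e-04,  2.54343595e-05]), 'joint_torque': array([-5.04094041e-04, -4.92572057e+01, -4.06045401e-01, -3.13398314e+01,
       -6.41870778e-02,  3.95315664e-02,  7.69318126e-05]), 'position': array([ 0.23711463, -0.60469681,  0.22159031]), 'tool_rot': array([-3.08527962e+00, -5.83461354e-01,  6.64847248e-04]), 'ft_force': array([-0.64761261, -0.08805033,  0.01000944]), 'torque': array([-0.01139509, -0.01440715,  0.03039011]), 'grip_force': 0.0, 'grip_width': 0.9972450401148973}
```

View pics/top0.png

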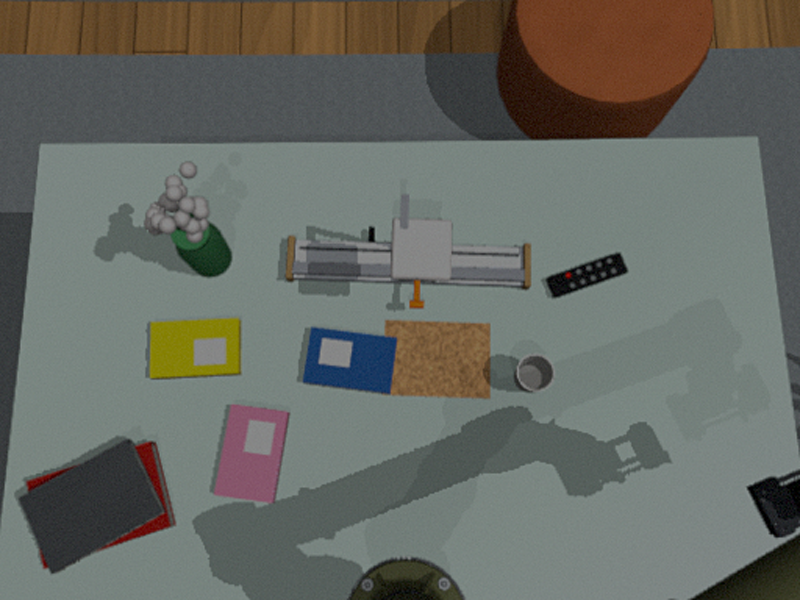

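View pics/side0.png

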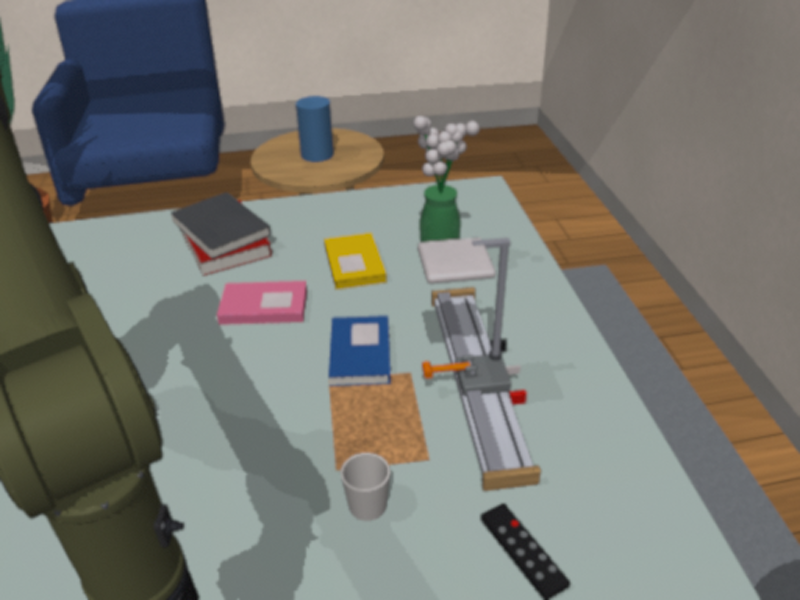

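The top view (800x600 scale) shows the rail spanning (290,257) to (528,265), with the lamp head at (421,249), the orange knob at (417,300), the mat at (438,359), the blue book at (349,360) and the cup at (535,373). The red clip shows only in the side view, at (517,397), to the -y side of the pointer.

```bash
python3 - <<'E'
from h import *
D={n:pickle.load(open(n+'.pkl','rb')) for n in('top','side')}
def blobs(n,lo,hi,roi,amin=6):
    hsv=cv2.cvtColor(D[n]["pixels"],cv2.COLOR_RGB2HSV);m=cv2.inRange(hsv,lo,hi)
    z=np.zeros_like(m);x0,y0,x1,y1=roi;z[y0:y1,x0:x1]=m[y0:y1,x0:x1]
    c,_=cv2.findContours(z,cv2.RETR_EXTERNAL,cv2.CHAIN_APPROX_NONE)
    return sorted([k for k in c if cv2.contourArea(k)>amin],key=cv2.contourArea,reverse=True),z
def rect(n,c,z):
    P=np.array([onz(D[n],u,v,z)[:2] for u,v in c.reshape(-1,2)],np.float32)
    return cv2.minAreaRect(P)
# book top
for n,roi in(('top',(180,190,270,265)),('side',(190,190,260,260))):
    cs,_=blobs(n,(105,120,40),(125,255,255),roi,50);print(n,'book',rect(n,cs[0],.024))
    print(cv2.boundingRect(cs[0]))
for n,roi in(('top',(235,195,325,265)),('side',(200,230,290,305))):
    cs,_=blobs(n,(8,60,60),(20,200,255),roi,50);print(n,'mat',rect(n,cs[0],.001),[cv2.contourArea(c) for c in cs])
# end blocks
for n,roi in(('top',(175,145,350,190)),('side',(270,180,350,320))):
    cs,_=blobs(n,(8,60,40),(22,200,255),roi,8)
    for c in cs[:4]: print(n,'wood',cv2.contourArea(c),cv2.boundingRect(c),np.round(rect(n,c,.025)[0],4), np.round(cv2.boxPoints(rect(n,c,.025)),3).tolist())
for n,roi in(('top',(250,170,285,205)),('side',(260,220,310,250))):
    cs,z=blobs(n,(5,200,80),(16,255,255),roi,4)
    for c in cs:print(n,'orange',cv2.boundingRect(c),c.reshape(-1,2)[::3].tolist())
cs,z=blobs('side',(0,150,60),(5,255,255),(310,240,350,270),4)
for c in cs: print('red',cv2.boundingRect(c),c.reshape(-1,2).tolist(),onz(D['side'],*c.reshape(-1,2).mean(0),.02))
a=D['side']['pixels'][185:275,260:350,::-1];b=D['top']['pixels'][110:210,220:320,::-1]
k=cv2.INTER_NEAREST
cv2.imwrite('pics/crop1.png',np.hstack([cv2.resize(a,(400,400),interpolation=k),cv2.resize(b,(400,400),interpolation=k)]))
E
```

```text
top book ((0.4801274836063385, 0.10254504531621933), (0.1680975705385208, 0.10812778770923615), 82.00696563720703)
(194, 210, 60, 42)
side book ((0.48306751251220703, 0.10092394798994064), (0.16471993923187256, 0.10669076442718506), 81.94894409179688)
(211, 203, 39, 38)
top mat ((0.4838482141494751, -0.06734178215265274), (0.2090345174074173, 0.14894706010818481), 87.3440933227539) [2904.5]
side mat ((0.48608219623565674, -0.06793614476919174), (0.21003328263759613, 0.14995034039020538), 87.49962615966797) [2720.0]
top wood 100.5 (334, 156, 6, 29) [ 0.6645 -0.2504] [[0.6179999709129333, -0.2540000081062317], [0.7089999914169312, -0.2619999945163727], [0.7110000252723694, -0.24699999392032623], [0.6200000047683716, -0.23899999260902405]]
top wood 88.0 (183, 151, 6, 29) [0.6862 0.222 ] [[0.640999972820282, 0.2160000056028366], [0.7319999933242798, 0.21400000154972076], [0.7319999933242798, 0.2280000001192093], [0.640999972820282, 0.23000000417232513]]
side wood 378.0 (309, 298, 37, 16) [ 0.6666 -0.2559] [[0.6190000176429749, -0.2709999978542328], [0.7120000123977661, -0.275999993085861
[... 734 characters left out ...]
071525574, -0.12600000202655792]]
side orange (271, 232, 28, 9) [[272, 232], [271, 235], [272, 238], [273, 240], [275, 239], [277, 237], [280, 236], [283, 236], [286, 236], [289, 235], [292, 236], [295, 235], [298, 233], [295, 233], [292, 233], [289, 234], [286, 234], [283, 236], [280, 236], [277, 235], [274, 234]]
red (327, 250, 9, 8) [[331, 250], [330, 251], [329, 251], [328, 251], [327, 251], [327, 252], [327, 253], [327, 254], [328, 255], [328, 256], [328, 257], [329, 257], [330, 257], [331, 257], [332, 257], [333, 257], [334, 257], [335, 256], [335, 255], [335, 254], [335, 253], [335, 252], [335, 251], [335, 250], [334, 250], [333, 250], [332, 250]] [ 0.73104249 -0.08399981  0.02      ]
```

View pics/crop1.png

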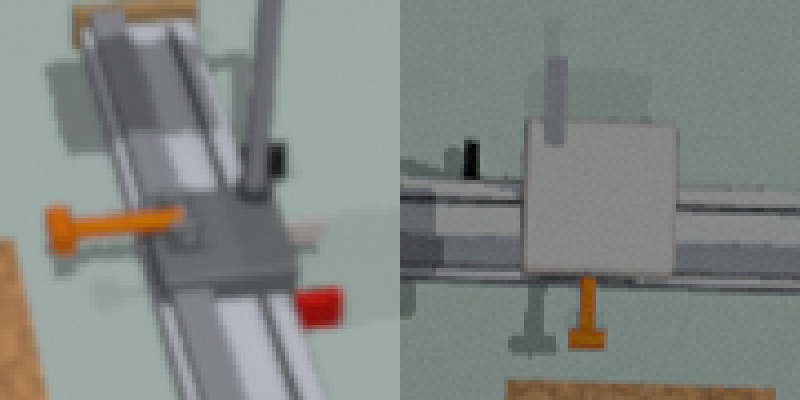

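The crop shows the knob in side pixels at about (273.7,236.5) and in top pixels at about (266.8,194.5). The red clip sits at about (331,254), beyond the pointer at about (330,236).

```bash
cat >> h.py <<'E'
from scipy.spatial.transform import Rotation as Rn
YAW=-0.0445
EX=np.array([np.cos(YAW),np.sin(YAW),0]);EY=np.array([-np.sin(YAW),np.cos(YAW),0])
RC=np.array([.676,-.0148,0])
def rail(p): q=np.array(p)-RC; return np.round([q@EX,q@EY,q[2]],4)
def tri(rs):
    A=np.zeros((3,3));b=np.zeros(3)
    for o,r in rs:
        r=r/np.linalg.norm(r);M=np.eye(3)-np.outer(r,r);A+=M;b+=M@o
    return np.linalg.solve(A,b)
def target(tilt,yaw,st):
    # tool z = down tilted forward by tilt (deg); tool y = -ey of yaw
    e=np.array([np.cos(yaw),np.sin(yaw),0]);f=np.array([-np.sin(yaw),np.cos(yaw),0]);t=np.radians(tilt)
    z=np.sin(t)*e-np.cos(t)*np.array([0,0,1]);y=-f;x=np.cross(y,z)
    R=Rn.from_matrix(np.c_[x,y,z]);return R,np.degrees((R*Rn.from_rotvec(st['tool_rot']).inv()).as_rotvec()),z
E
python3 - <<'E'
from h import *
D={n:pickle.load(open(n+'.pkl','rb')) for n in('top','side')}
t,s=D['top'],D['side']
k=tri([ray(t,266.25,194),ray(s,273.2,236)]);print('knob',k,rail(k),proj(t,k),proj(s,k))
for z in(.058,.06,.075):print(rail(onz(t,266.25,194,z)),rail(onz(s,273.2,236,z)))
print('head top',rail(onz(t,220+(601-400)/4-.5,110+198/4-.5,.286)))
# clip: front-bottom edge z=0 and top far edge z=.026
print('clip bottom',rail(onz(s,332,257.5,0)),'top far',rail(onz(s,332,249.7,.026)),'mat',rail([.485,-.0676,0]))
print('pointer end',rail(onz(s,260+322*.225-.5,185+230*.225-.5,.045)),rail(onz(s,260+322*.225-.5,185+230*.225-.5,.037)))
cup=[onz(t,535*.64,373*.64,.08)];print('cup',cup)
st=ctrl.get_state();R,rv,z=target(38,YAW,st);print(rv,z)
K=onz(t,266.25,194,.06)
print('grasp TCP',K+.019*z,'shift',(K+.019*z-st['position'])*100)
E
```

```text
knob [ 0.58294349 -0.02763008  0.05937948] [-0.0924 -0.017   0.0594] [266.24748745 193.72611224] [272.90503931 236.09167898]
[-0.0929 -0.017   0.058 ] [-0.0913 -0.0152  0.058 ]
[-0.0934 -0.017   0.06  ] [-0.0917 -0.0174  0.06  ]
[-0.0969 -0.0166  0.075 ] [-0.0945 -0.0337  0.075 ]
head top [-0.0538 -0.0178  0.286 ]
clip bottom [ 0.0631 -0.0625  0.    ] top far [ 0.0618 -0.0588  0.026 ] mat [-0.1885 -0.0612  0.    ]
pointer end [ 0.0686 -0.0268  0.045 ] [ 0.0715 -0.0183  0.037 ]
cup [array([ 0.44165936, -0.24508174,  0.08      ])]
[  6.18208129 -37.77499315 -23.10876197] [ 0.61505199 -0.02738789 -0.78801075]
grasp TCP [ 0.59363765 -0.02812006  0.0450278 ] shift [ 35.65230192  57.65767515 -17.65625146]
```

Request:
carry_out(steps=[[6.2,-37.8,-23.1,29,57.9,-7,0.7],[6.2,-37.8,-23.1,29,57.9,-7,0.7],[6.2,-37.8,-23.1,29,57.9,-7,0.7],[6.2,-37.8,-23.1,29,57.9,-7,0.7],[6.2,-37.8,-23.1,29,57.9,-7,0.7],[6.2,-37.8,-23.1,29,57.9,-7,0.7],[6.2,-37.8,-23.1,29,57.9,-7,0.7],[6.2,-37.8,-23.1,29,57.9,-7,0.7],[6.2,-37.8,-23.1,29,57.9,-7,0.7],[6.2,-37.8,-23.1,29,57.9,-7,0.7],[6.2,-37.8,-23.1,29,57.9,-7,0.7],[6.2,-37.8,-23.1,29,57.9,-7,0.7]], squeeze=15)

```text
time: 1.3
position: [0.5124, -0.1074, 0.1454]
tool_rot: [2.96, -0.063, 1.009]
ft_force: [0.1, -1.0, -0.9]
grip_width: 0.701
grip_force: 0.0
```

Request:
carry_out(steps=[[0,0,0,1.5,8.1,0.5,0.7],[0,0,0,1.5,8.1,0.5,0.7],[0,0,0,1.5,8.1,0.5,0.7],[0,0,0,1.5,8.1,0.5,0.7]])

```text
time: 1.7
position: [0.5304, -0.0265, 0.1495]
tool_rot: [2.961, -0.057, 1.008]
ft_force: [0.3, 0.4, -0.2]
grip_width: 0.704
grip_force: 0.0
```

```bash
python3 - <<'E'
from h import *
st=ctrl.get_state();R,rv,z=target(38,YAW,st);print(st['position'],rv,z)
K=RC+EX*-.0945+EY*-.0168+[0,0,.0585];print(K,'shift',(K+.019*z-st['position'])*100)
E
```

```text
[ 0.53035162 -0.02650503  0.14952529] [ 0.04105715 -0.40463516 -0.31731506] [ 0.61505199 -0.02738789 -0.78801075]
[ 0.5808462  -0.02737951  0.0585    ] shift [  6.21805691  -0.13948423 -10.599749  ]
```

Request:
carry_out(steps=[[0,-0.4,-0.3,1,-0.1,-4,0.7],[0,-0.4,-0.3,3,-0.1,-7,0.7],[0,-0.4,-0.3,5,-0.1,-9.3,0.7],[0,-0.4,-0.3,6.2,-0.1,-10.6,0.7],[0,-0.4,-0.3,6.2,-0.1,-10.6,0.7],[0,-0.4,-0.3,6.2,-0.1,-10.6,0.7]])

```text
time: 2.3
position: [0.5916, -0.0322, 0.0414]
tool_rot: [2.956, -0.076, 1.012]
ft_force: [-0.4, 0.2, -0.8]
grip_width: 0.698
grip_force: 0.0
```

```bash
python3 - <<'E'
from h import *
a=grab('side')['pixels'][170:290,220:370,::-1]
t=grab('top')['pixels'][120:240,200:350,::-1]
f=lambda a:cv2.resize(a,(400,320),interpolation=cv2.INTER_CUBIC)
cv2.imwrite('pics/g1.png',np.hstack([f(a),f(t)]))
st=ctrl.get_state();R,rv,z=target(38,YAW,st);g=st['position']-.019*z;print(st['position'],g,rail(g),st['ft_force'])
E
```

```text
[ 0.59139932 -0.03243778  0.04228447] [ 0.57971333 -0.03191741  0.05725667] [-0.0954 -0.0214  0.0573] [-0.57251482 -0.0509443  -0.41599262]
```

View pics/g1.png

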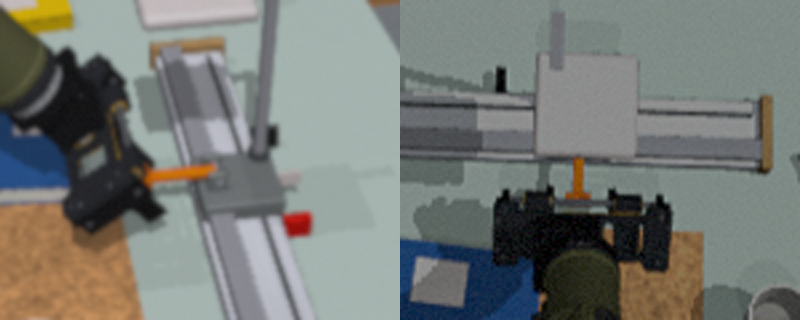

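The side crop (left) has the fingers straddling the knob at about (150,178), and the top crop (right) shows the lever arm running in between them at about (577,190). I'll centre by +4 mm in y and close.

Request:
carry_out(steps=[[0,0,0,0.1,0.4,0.1,0.7],[0,0,0,0.1,0.4,0.1,0.25],[0,0,0,0.1,0.4,0.1,0.25],[0,0,0,0.1,0.4,0.1,0.25],[0,0,0,0.1,0.4,0.1,0.25],[0,0,0,0.1,0.4,0.1,0.25]], squeeze=20)

```text
time: 3.0
position: [0.593, -0.0273, 0.0445]
tool_rot: [2.954, -0.075, 1.016]
ft_force: [0.8, -7.0, 0.8]
grip_width: 0.331
grip_force: 3.7
```

Request:
carry_out(steps=[[0,0,0,0,0,0,0.2],[0,0,0,0,0,0,0.2],[0,0,0,0,0,0,0.2]], squeeze=20)

```text
time: 3.3
position: [0.593, -0.028, 0.0444]
tool_rot: [2.953, -0.077, 1.016]
ft_force: [-1.0, -3.9, 2.2]
grip_width: 0.316
grip_force: 20.0
```

```bash
python3 - <<'E'
from h import *
st=ctrl.get_state();R=Rn.from_rotvec(st['tool_rot']);z=R.as_matrix()[:,2];g=st['position']-.019*z;print(st['position'],rail(g),st['ft_force'],st['grip_force'],st['grip_width'])
# arc waypoints in world cm, from level
for a in np.arange(0,.86,.08):
    d=(-.075*(np.cos(a)-1))*EX+[0,0,.075*np.sin(a)];print(round(a,2),np.round(d*100,2))
print('slide',EY*100)
E
```

```text
[ 0.59298485 -0.02795535  0.04441498] [-0.094  -0.0167  0.0594] [-1.0154318  -3.86332691  2.1905975 ] 19.999838615767658 0.3160916972183473
0.0 [0. 0. 0.]
0.08 [ 0.02 -0.    0.6 ]
0.16 [ 0.1  -0.    1.19]
0.24 [ 0.21 -0.01  1.78]
0.32 [ 0.38 -0.02  2.36]
0.4 [ 0.59 -0.03  2.92]
0.48 [ 0.85 -0.04  3.46]
0.56 [ 1.14 -0.05  3.98]
0.64 [ 1.48 -0.07  4.48]
0.72 [ 1.86 -0.08  4.95]
0.8 [ 2.27 -0.1   5.38]
slide [ 4.44853146 99.90100384  0.        ]
```

Request:
carry_out(steps=[[0,0,0,0,0,0.3,0.2],[0,0,0,0,0,0.6,0.2],[0,0,0,0.1,0,0.9,0.2],[0,0,0,0.1,0,1.2,0.2],[0,0,0,0.2,0,1.5,0.2],[0,0,0,0.2,0,1.8,0.2],[0,0,0,0.4,0,2.4,0.2],[0,0,0,0.6,0,2.9,0.2],[0,0,0,0.85,0,3.5,0.2],[0,0,0,1.1,-0.1,4.0,0.2],[0,0,0,1.3,-0.1,4.25,0.2],[0,0,0,1.3,-0.1,4.25,0.2]], squeeze=30)

```text
time: 4.5
position: [0.6033, -0.0276, 0.0843]
tool_rot: [2.957, -0.075, 1.007]
ft_force: [-9.1, 1.3, 0.8]
grip_width: 0.323
grip_force: 30.0
```

```bash
python3 - <<'E'
from h import *
st=ctrl.get_state();R=Rn.from_rotvec(st['tool_rot']);z=R.as_matrix()[:,2];g=st['position']-.019*z;r=rail(g);print(r,np.arctan2(r[2]-.058,-.02-r[0]),st['ft_force'],st['grip_force'],st['grip_width'])
E
```

```text
[-0.0836 -0.0159  0.0993] 0.575932962894328 [-9.10133254  1.30534992  0.79664943] 30.00104270875454 0.3229178291577015
```

Request:
carry_out(steps=[[0,0,0,-0.2,-0.5,0,0.2],[0,0,0,-0.2,-1.0,0,0.2],[0,0,0,-0.3,-1.5,0,0.2],[0,0,0,-0.3,-2.0,0,0.2],[0,0,0,-0.3,-2.5,0,0.2],[0,0,0,-0.3,-3.0,0,0.2],[0,0,0,-0.3,-3.5,0,0.2],[0,0,0,-0.35,-4.0,0,0.2],[0,0,0,-0.4,-4.4,0,0.2],[0,0,0,-0.4,-4.4,0,0.2],[0,0,0,-0.4,-4.4,0,0.2]])

```text
time: 5.6
position: [0.602, -0.0704, 0.0861]
tool_rot: [2.956, -0.072, 1.016]
ft_force: [5.2, 1.6, -6.0]
grip_width: 0.323
grip_force: 30.0
```

```bash
python3 - <<'E'
from h import *
d=grab('side');a=d['pixels'][215:275,290:350,::-1]
cv2.imwrite('pics/s1.png',cv2.resize(a,(600,600),interpolation=cv2.INTER_CUBIC))
st=ctrl.get_state();R=Rn.from_rotvec(st['tool_rot']);z=R.as_matrix()[:,2];g=st['position']-.019*z;r=rail(g);print(r,np.arctan2(r[2]-.058,-.02-r[0]),st['ft_force'],st['grip_force'],st['grip_width'])
# predicted pointer end projections for y offsets
for y in(-.065,-.061,-.057):
    P=lambda x,yy,z:np.round((proj(d,RC+EX*x+EY*yy+[0,0,z])-[290,215]+.5)*10)
    print(y,'ptr end top/bot',P(.07,y-.002,.045),P(.07,y-.002,.029),'clip end corners',P(.068,y-.006,.026),P(.068,y+.006,.026))
E
```

```text
[-0.0831 -0.0588  0.1011] 0.5992543972896293 [ 5.7465755   1.01262895 -6.82755952] 29.998569027520716 0.3178441018531986
-0.065 ptr end top/bot [469. 318.] [464. 361.] clip end corners [459. 381.] [448. 350.]
-0.061 ptr end top/bot [465. 308.] [460. 351.] clip end corners [455. 370.] [444. 340.]
-0.057 ptr end top/bot [461. 297.] [456. 341.] clip end corners [451. 360.] [440. 330.]
```

View pics/s1.png

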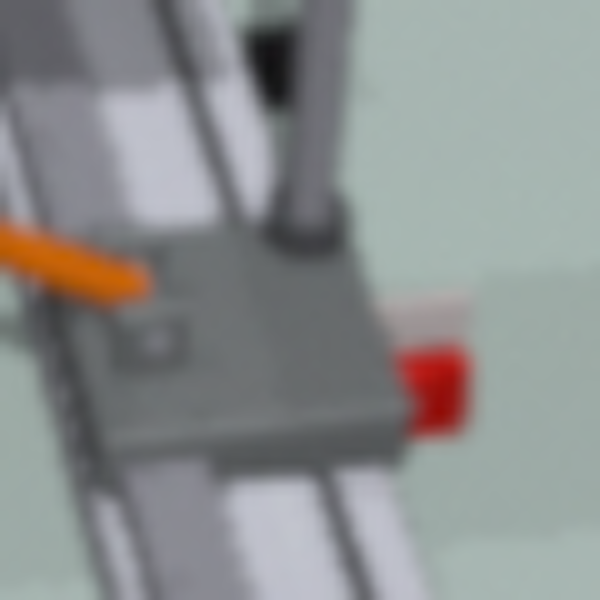

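The pointer (pinkish white, lower edge at about y=350 in the crop) is now over the red clip (350–437). I'll refine the offset with column profiles.

```bash
cat >> h.py <<'E'
def offset(d):
    from scipy.optimize import brentq
    def yat(u,v,dy,z):  # rail y where ray crosses height z
        return (onz(d,u,v,z)-RC)@EY-dy
    px=d['pixels'].astype(float);red=px[:,:,0]-px[:,:,1];out=[]
    for u in range(331,336):
        c=red[232:268,u];M=c.max();h=M/2;i=int(np.argmax(c));
        b=next(j for j in range(i,35) if c[j+1]<h);bot=232+b+(c[b]-h)/(c[b]-c[b+1])
        pk=c[max(0,i-8):i];base=14
        h2=(M+base)/2
        t=next(j for j in range(i,0,-1) if c[j-1]<h2);top=232+t-(c[t]-h2)/(c[t]-c[t-1])
        g=px[225:260,u];w=c[:t-1]
        q=red[225:int(top)-1,u];bg=q[:4].mean();hh=(bg+q[-3:].mean())/2
        k=next(j for j in range(len(q)-1,0,-1) if q[j-1]<hh);pt=225+k-(q[k]-hh)/(q[k]-q[k-1])
        out.append([u,pt,top,bot,yat(u,pt,.002,.045),yat(u,top,-.002,.029),yat(u,bot,-.006,0)])
    return np.round(np.array(out),4)
E
python3 - <<'E'
from h import *
D=[pickle.load(open('side.pkl','rb'))]
print(offset(D[0])); print(D[0]['pixels'][240:262,334].tolist())
E
```

```text
[[ 3.310000e+02  2.438981e+02  2.497500e+02  2.545455e+02 -5.780000e-02
  -5.960000e-02 -4.490000e-02]
 [ 3.320000e+02  2.437689e+02  2.497542e+02  2.576395e+02 -5.770000e-02
  -6.000000e-02 -5.700000e-02]
 [ 3.330000e+02  2.436591e+02  2.496186e+02  2.576569e+02 -5.770000e-02
  -6.000000e-02 -5.750000e-02]
 [ 3.340000e+02  2.435641e+02  2.495000e+02  2.575000e+02 -5.780000e-02
  -5.990000e-02 -5.730000e-02]
 [ 3.350000e+02  2.434508e+02  2.494694e+02  2.571667e+02 -5.780000e-02
  -6.020000e-02 -5.650000e-02]]
[[166, 181, 176], [167, 182, 177], [165, 180, 175], [165, 176, 171], [174, 172, 170], [167, 160, 160], [158, 150, 151], [156, 148, 148], [156, 140, 141], [157, 105, 105], [170, 61, 60], [175, 28, 23], [165, 18, 14], [153, 17, 11], [148, 15, 13], [146, 17, 13], [145, 20, 14], [146, 47, 44], [151, 103, 100], [155, 154, 149], [156, 168, 164], [156, 171, 166]]
```

Request:
carry_out(steps=[[0,0,0,0,-0.7,0,0.2],[0,0,0,0,-1.4,0,0.2],[0,0,0,-0.1,-2.1,0,0.2],[0,0,0,-0.1,-2.8,0,0.2],[0,0,0,-0.15,-3.5,0,0.2],[0,0,0,-0.2,-4.2,0,0.2],[0,0,0,-0.2,-4.9,0,0.2],[0,0,0,-0.25,-5.6,0,0.2],[0,0,0,-0.25,-5.6,0,0.2],[0,0,0,-0.25,-5.6,0,0.2]])

```text
time: 6.65
position: [0.5995, -0.1269, 0.0862]
tool_rot: [2.956, -0.074, 1.016]
ft_force: [5.8, -0.3, -7.8]
grip_width: 0.317
grip_force: 30.0
```

```bash
python3 - <<'E'
from h import *
t=grab('top');s=grab('side')
f=lambda a:cv2.resize(a[:,:,::-1],(400,400),interpolation=cv2.INTER_CUBIC)
cv2.imwrite('pics/s2.png',np.hstack([f(t['pixels'][115:195,230:310]),f(s['pixels'][215:275,290:350])]))
for n,d in(('top',t),('side',s)):
    p=d['pixels'].astype(float);w=p[:,:,0]-p[:,:,1]; w[w<45]=0
    x0,y0,x1,y1=(240,125,310,165) if n=='top' else (315,235,350,270)
    m=np.zeros_like(w);m[y0:y1,x0:x1]=w[y0:y1,x0:x1]
    ys,xs=np.nonzero(m);W=m[ys,xs];u,v=(xs*W).sum()/W.sum(),(ys*W).sum()/W.sum()
    print(n,u,v,xs.min(),xs.max(),ys.min(),ys.max(),[rail(onz(d,u,v,z)) for z in(0,.013,.026)])
st=ctrl.get_state();R=Rn.from_rotvec(st['tool_rot']);z=R.as_matrix()[:,2];g=st['position']-.019*z;print('grasp',rail(g))
u=np.arange(322,342);print((s['pixels'][240:264,334]).tolist())
E
```

```text
top 281.1351192228437 150.62879010891965 280 283 147 155 [array([ 0.0648, -0.0624,  0.    ]), array([ 0.0605, -0.0617,  0.013 ]), array([ 0.0562, -0.0609,  0.026 ])]
side 333.23697508276706 252.89841435790208 330 336 249 258 [array([ 0.0711, -0.0457, -0.    ]), array([ 0.0665, -0.0585,  0.013 ]), array([ 0.0619, -0.0713,  0.026 ])]
grasp [-0.0831 -0.1153  0.1012]
[[168, 183, 178], [167, 183, 178], [167, 183, 178], [168, 183, 178], [168, 183, 178], [168, 183, 178], [169, 183, 178], [169, 183, 178], [172, 169, 164], [183, 117, 113], [186, 57, 53], [182, 28, 21], [168, 19, 15], [155, 21, 14], [149, 16, 12], [147, 19, 10], [145, 19, 13], [146, 47, 45], [153, 103, 101], [165, 154, 152], [172, 165, 165], [158, 151, 151], [144, 139, 139], [136, 132, 132]]
```

View pics/s2.png

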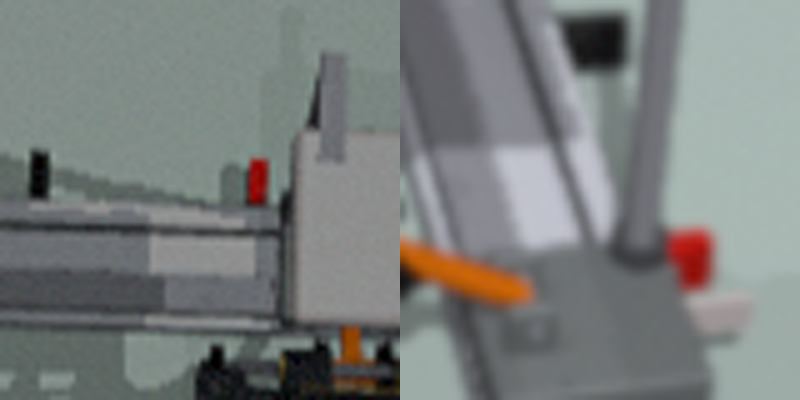

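The top crop now shows the red clip clear of the head at about (258,181), which gives a clip y of -0.061 in rail coordinates, matching the mat. The side-view pointer estimate agrees with the grasp point, so I slide back +54.5 mm.

Request:
carry_out(steps=[[0,0,0,0,0.7,0,0.2],[0,0,0,0,1.4,0,0.2],[0,0,0,0.1,2.1,0,0.2],[0,0,0,0.1,2.8,0,0.2],[0,0,0,0.15,3.5,0,0.2],[0,0,0,0.2,4.2,0,0.2],[0,0,0,0.2,4.8,0,0.2],[0,0,0,0.25,5.2,0,0.2],[0,0,0,0.25,5.45,0,0.2],[0,0,0,0.25,5.45,0,0.2],[0,0,0,0.25,5.45,0,0.2]])

```text
time: 7.85
position: [0.6023, -0.0734, 0.087]
tool_rot: [2.954, -0.075, 1.018]
ft_force: [4.7, -2.2, -6.5]
grip_width: 0.32
grip_force: 30.0
```

```bash
cat >> h.py <<'E'
def grasp():
    st=ctrl.get_state();z=Rn.from_rotvec(st['tool_rot']).as_matrix()[:,2];r=rail(st['position']-.019*z)
    print('grasp',r,'lever',round(float(np.arctan2(r[2]-.058,-.02-r[0])),3),st['ft_force'],st['grip_force'],st['time'])
E
python3 - <<'E'
from h import *
s=grab('side');grasp();print(offset(s)[1:4,4:6])
ctrl.get_image('top');grasp()
E
```

```text
grasp [-0.0827 -0.0618  0.1019] lever 0.611 [ 5.32308589 -1.41013318 -6.04566037] 29.99865994323045 7.9
[[-0.0607 -0.0627]
 [-0.061  -0.0629]
 [-0.0613 -0.0633]]
grasp [-0.0827 -0.0618  0.1019] lever 0.611 [ 5.12780936 -1.86980501 -6.55134385] 29.99855561647564 7.95
```

Request:
carry_out(steps=[[0,0,0,0,0.07,0,0.2],[0,0,0,-0.45,0.07,-0.8,0.2],[0,0,0,-0.7,0.07,-1.35,0.2],[0,0,0,-0.9,0.07,-1.9,0.2],[0,0,0,-1.0,0.07,-2.2,0.2],[0,0,0,-1.05,0.07,-2.5,0.2],[0,0,0,-1.1,0.07,-2.8,0.2],[0,0,0,-1.15,0.07,-3.1,0.2],[0,0,0,-1.2,0.07,-3.4,0.2],[0,0,0,-1.2,0.07,-3.7,0.2],[0,0,0,-1.2,0.07,-4.0,0.2],[0,0,0,-1.2,0.07,-4.2,0.2]])

```text
time: 9.15
position: [0.5906, -0.0725, 0.0466]
tool_rot: [2.955, -0.073, 1.013]
ft_force: [-2.4, 0.3, 6.2]
grip_width: 0.32
grip_force: 30.0
```

```bash
python3 - <<'E'
from h import *
grasp()
E
```

```text
grasp [-0.0944 -0.0613  0.0616] lever 0.048 [-2.3851655   0.25359889  6.22899896] 30.00191006809473 9.15
```

Request:
carry_out(steps=[[0,0,0,0,0,-0.2,0.2],[0,0,0,0,0,-0.4,0.2],[0,0,0,0,0,-0.6,0.2],[0,0,0,0,0,-0.8,0.2],[0,0,0,0,0,-0.9,0.2],[0,0,0,0,0,-0.9,0.2]])

```text
time: 9.75
position: [0.5913, -0.0727, 0.0387]
tool_rot: [2.953, -0.071, 1.015]
ft_force: [-19.9, 1.3, 29.3]
grip_width: 0.316
grip_force: 30.0
```

```bash
python3 - <<'E'
from h import *
grasp();s=grab('side');print(offset(s)[1:4,4:6])
E
```

```text
grasp [-0.0937 -0.0615  0.0537] lever -0.058 [-19.93959279   1.26976109  29.31430034] 30.005315244197845 9.75
[[-0.0608 -0.0627]
 [-0.0609 -0.0625]
 [-0.0612 -0.0623]]
```

Request:
carry_out(steps=[[0,0,0,-0.1,0,0.3,0.2],[0,0,0,-0.1,0,0.45,0.2],[0,0,0,-0.1,0,0.45,0.7],[0,0,0,-0.1,0,0.45,0.7],[0,0,0,-0.1,0,0.45,0.7],[0,0,0,-0.1,0,0.45,0.7],[0,0,0,-1.8,0,2.7,0.7],[0,0,0,-4.0,0,6,0.7],[0,0,0,-7,0,10,0.7],[0,0,0,-9,0,14,0.7],[0,0,0,-9,0,14,0.7],[0,0,0,-9,0,14,0.7]])

```text
time: 11.0
position: [0.519, -0.103, 0.0683]
tool_rot: [2.951, -0.103, 0.883]
ft_force: [-1.1, -0.5, -0.6]
grip_width: 0.7
grip_force: 0.0
```

```bash
python3 - <<'E'
from h import *
s=grab('side');t=grab('top');o=offset(s);print(o[1:4,4:6])
for n,d,(x0,y0,x1,y1) in(('top',t,(255,165,310,210)),('side',s,(260,225,310,265))):
    p=d['pixels'].astype(int);m=((p[:,:,0]-p[:,:,2]>90)&(p[:,:,0]>130)).astype(np.uint8)
    ys,xs=np.nonzero(m[y0:y1,x0:x1]);xs+=x0;ys+=y0
    print(n,[(int(r),int(xs[ys==r].min()),int(xs[ys==r].max())) for r in np.unique(ys)])
f=lambda a:cv2.resize(a[:,:,::-1],(400,400),interpolation=cv2.INTER_CUBIC)
cv2.imwrite('pics/s3.png',np.hstack([f(s['pixels'][200:290,250:340]),f(t['pixels'][140:260,200:320])]))
st=ctrl.get_state();print(st['position'],st['ft_force'])
for n,d in(('top',t),('side',s)):print(n,proj(d,RC+EX*-.095+EY*-.061+[0,0,.058]))
E
```

```text
[[-0.0607 -0.0627]
 [-0.0609 -0.0624]
 [-0.0608 -0.0624]]
top [(180, 280, 280), (181, 280, 282), (182, 280, 282), (183, 280, 282), (184, 280, 282), (185, 280, 282), (186, 280, 282), (187, 280, 282), (188, 280, 282), (189, 280, 282), (190, 280, 282), (191, 280, 282), (192, 280, 282), (193, 277, 285), (194, 277, 285), (195, 277, 285), (196, 277, 285)]
side [(242, 274, 276), (243, 273, 302), (244, 260, 303), (245, 260, 302), (246, 274, 301), (247, 274, 300), (248, 274, 286), (249, 274, 279), (250, 274, 279), (251, 275, 278), (252, 275, 277), (260, 262, 262), (261, 261, 262), (262, 262, 262), (263, 262, 262)]
[ 0.51938696 -0.10440158  0.06964121] [ 1.19320024 -0.15598586  0.57921943]
top [280.83445236 195.14658331]
side [274.66821798 247.8531443 ]
```

View pics/s3.png

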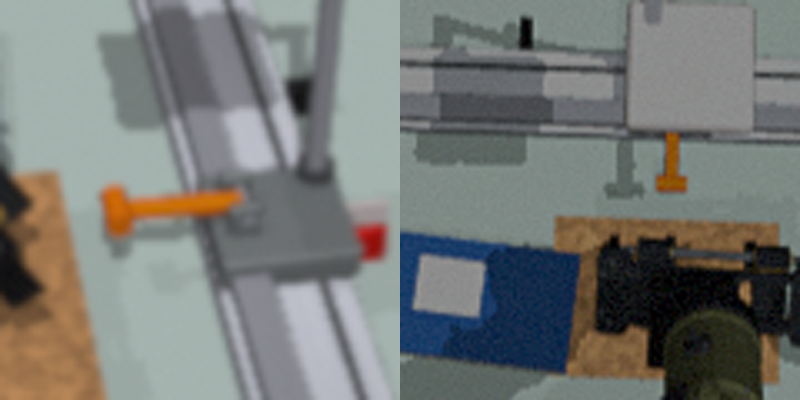

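The lever is level with its knob at top pixel (281,194.5), where -0.061 predicts 280.8, and the pointer is over the clip. The retreat fell short of the commanded pose, so I'm checking the joints.

```bash
python3 - <<'E'
from h import *
st=ctrl.get_state();print(np.round(st['joint_positions'],3),np.round(st['qd'],2),st['position'],st['tool_rot'],st['ft_force'],st['time'])
E
```

```text
[ 1.069 -0.156 -0.862  2.393 -0.49   0.291 -1.035] [ 0.04  0.05 -0.1  -0.02  0.22 -0.04 -0.22] [ 0.51938696 -0.10440158  0.06964121] [ 2.94618622 -0.10630578  0.88579334] [ 1.19320024 -0.15598586  0.57921943] 11.1
```

Request:
carry_out(steps=[[0,0,0,0,0,3,0.7],[0,0,0,0,0,6,0.7]])

```text
time: 11.3
position: [0.5188, -0.1027, 0.1277]
tool_rot: [2.951, -0.102, 0.878]
ft_force: [0.7, -0.5, 1.1]
grip_width: 0.699
grip_force: 0.0
```

```bash
python3 - <<'E'
from h import *
st=ctrl.get_state();print(np.round(st['joint_positions'],3),np.round(st['qd'],2),st['position'],st['tool_rot'],st['ft_force'],st['time'])
E
```

```text
[ 1.02  -0.294 -0.765  2.337 -0.541  0.485 -1.011] [-0.27 -0.63  0.53 -0.32 -0.05  0.9  -0.05] [ 0.51883429 -0.10271989  0.12766956] [ 2.95071165 -0.10233964  0.87807691] [ 0.71197107 -0.51938975  1.08215645] 11.3
```

```bash
python3 - <<'E'
from h import *
st=ctrl.get_state();R0=Rn.from_rotvec(st['tool_rot']);print(R0.as_matrix()[:,2])
R,rv,z=target(0,YAW,st);print('to vertical',rv)
R2=Rn.from_rotvec([0,0,np.pi/2])*R;print('to push',np.degrees((R2*R0.inv()).as_rotvec()))
E
```

```text
[ 0.54359403 -0.07761033 -0.83575246]
to vertical [ 4.29768857 33.02812761  1.38282687]
to push [-22.58159905  29.33740811  88.59863556]
```

Request:
carry_out(steps=[[1,8,0,-1,4,2,0.75],[2,16,0,-2,9,4,0.75],[3,24,1,-3,14,4,0.75],[4.3,33,1.4,-3,19,4,0.75],[-22.6,29.3,88.6,-3.4,24,4,0.75],[-22.6,29.3,88.6,-3.4,28,4,0.75],[-22.6,29.3,88.6,-3.4,32.8,4,0.75],[-22.6,29.3,88.6,-3.4,32.8,4,0.75],[-22.6,29.3,88.6,-3.4,32.8,4,0.75],[-22.6,29.3,88.6,-3.4,32.8,4,0.75],[-22.6,29.3,88.6,-3.4,32.8,4,0.75],[-22.6,29.3,88.6,-3.4,32.8,4,0.75]])

```text
time: 12.5
position: [0.4875, 0.2245, 0.1687]
tool_rot: [2.628, 1.716, 0.037]
ft_force: [-0.7, 0.6, 0.3]
grip_width: 0.752
grip_force: 0.0
```

```bash
cat >> h.py <<'E'
def topush():
    st=ctrl.get_state();R0=Rn.from_rotvec(st['tool_rot']);R,_,_=target(0,YAW,st);R2=Rn.from_rotvec([0,0,np.pi/2])*R
    print('pos',st['position'],'turn to push',np.degrees((R2*R0.inv()).as_rotvec()).round(1),np.round(st['joint_positions'],2),st['ft_force'],st['time'])
def book(n='top',amin=200):
    d=grab(n);hsv=cv2.cvtColor(d['pixels'],cv2.COLOR_RGB2HSV);m=cv2.inRange(hsv,(105,120,30),(125,255,255))
    x0,y0,x1,y1=(180,190,310,265) if n=='top' else (190,190,290,310)
    z=np.zeros_like(m);z[y0:y1,x0:x1]=m[y0:y1,x0:x1]
    c=max(cv2.findContours(z,cv2.RETR_EXTERNAL,cv2.CHAIN_APPROX_NONE)[0],key=cv2.contourArea)
    P=np.array([onz(d,u,v,.024)[:2] for u,v in c.reshape(-1,2)],np.float32);r=cv2.minAreaRect(P)
    q=np.r_[r[0],0]-[.485,-.0676,0];a=r[2] if r[1][0]>r[1][1] else r[2]-90
    print(n,'book in mat',np.round([q@EX,q@EY],4),'size',np.round(r[1],3),'yaw rel deg',round((a+270)%180-90-0-np.degrees(YAW)-0,2) if False else round(((a-90-np.degrees(YAW)+90)%180)-90,2))
E
python3 -c "
from h import *
topush();book()"
```

```text
pos [0.4874884  0.22447941 0.16865592] turn to push [-0.8  1.1 21.2] [ 0.66  0.35 -1.33  1.79  0.36  1.26 -1.18] [-0.65916031  0.60450269  0.26058211] 12.5
top book in mat [-0.0126  0.1694] size [0.167 0.108] yaw rel deg -5.66
```

Request:
carry_out(steps=[[-0.8,1.1,8,-0.2,0.5,-2,0.75],[-0.8,1.1,16,-0.2,0.5,-6,0.75],[-0.8,1.1,21.2,-0.2,0.5,-10,0.75],[-0.8,1.1,21.2,-0.2,0.5,-13,0.75],[-0.8,1.1,21.2,-0.2,0.5,-15,0.75],[-0.8,1.1,21.2,-0.2,0.5,-15.5,0.75],[-0.8,1.1,21.2,-0.2,0.5,-15.5,0.75]])

```text
time: 13.25
position: [0.4842, 0.23, 0.0134]
tool_rot: [-2.274, -2.164, 0.003]
ft_force: [0.6, -0.4, 0.4]
grip_width: 0.747
grip_force: 0.0
```

```bash
python3 -c "
from h import *
topush()"
```

```text
pos [0.48421553 0.22998015 0.01343195] turn to push [-0.  -0.2  0.3] [ 0.47  0.6  -1.18  1.92  0.63  1.07 -1.02] [ 0.64905062 -0.38351207  0.39077625] 13.25
```

Request:
carry_out(steps=[[0,0,0,0,-1.2,0,0.75],[0,0,0,0.1,-2.4,0,0.75],[0,0,0,0.1,-3.6,0,0.75],[0,0,0,0.1,-4.8,0,0.75],[0,0,0,0.1,-6,0,0.75],[0,0,0,0.2,-7.2,0,0.75],[0,0,0,0.2,-8.4,0,0.75],[0,0,0,0.2,-9.6,0,0.75],[0,0,0,0.3,-10.8,0,0.75],[0,0,0,0.3,-12,0,0.75],[0,0,0,0.3,-13,0,0.75],[0,0,0,0.3,-13,0,0.75]])

```text
time: 14.45
position: [0.4876, 0.0977, 0.0139]
tool_rot: [-2.276, -2.164, 0.005]
ft_force: [1.0, -0.3, 0.2]
grip_width: 0.747
grip_force: 0.0
```

```bash
python3 - <<'E'
from h import *
topush();book();book('side')
f=lambda a:cv2.resize(a[:,:,::-1],(400,400),interpolation=cv2.INTER_CUBIC)
s=pickle.load(open('side.pkl','rb'));t=pickle.load(open('top.pkl','rb'))
cv2.imwrite('pics/p1.png',np.hstack([f(s['pixels'][190:310,190:310]),f(t['pixels'][150:280,190:320])]))
E
```

```text
pos [0.48760055 0.09768816 0.01389289] turn to push [ 0.1 -0.2  0.3] [ 0.81  0.54 -1.24  2.01  0.6   1.04 -0.77] [ 0.9722508  -0.26901297  0.17490946] 14.45
top book in mat [0.0337 0.0171] size [0.132 0.066] yaw rel deg -40.91
side book in mat [0.0039 0.0708] size [0.172 0.106] yaw rel deg -0.82
```

View pics/p1.png

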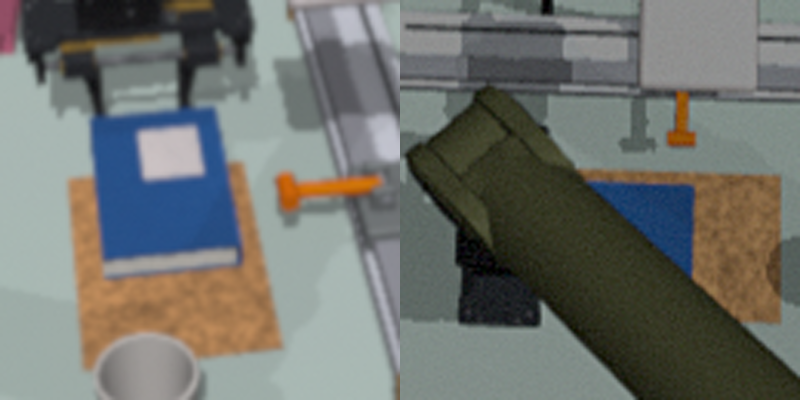

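The side crop shows the book square and about 71 mm short of centre, with both fingertips on its far edge. The top view is blocked by the arm.

Request:
carry_out(steps=[[0,0,0,-0.1,-1.2,0,0.75],[0,0,0,-0.2,-2.4,0,0.75],[0,0,0,-0.3,-3.6,0,0.75],[0,0,0,-0.35,-4.6,0,0.75],[0,0,0,-0.45,-5.6,0,0.75],[0,0,0,-0.5,-6.3,0,0.75],[0,0,0,-0.55,-6.8,0,0.75],[0,0,0,-0.55,-6.8,0,0.75],[0,0,0,-0.55,-6.8,0,0.75]])

```text
time: 15.45
position: [0.481, 0.0308, 0.0134]
tool_rot: [-2.272, -2.166, 0.007]
ft_force: [0.0, -0.3, -0.8]
grip_width: 0.748
grip_force: 0.0
```

```bash
python3 - <<'E'
from h import *
topush();book('side')
E
```

```text
pos [0.48097187 0.03083615 0.01335964] turn to push [ 0.1 -0.3  0.2] [ 0.98  0.52 -1.27  2.04  0.59  1.02 -0.63] [ 0.02183966 -0.25441823 -0.79637909] 15.45
side book in mat [0.0018 0.0041] size [0.173 0.105] yaw rel deg -0.05
```

Request:
carry_out(steps=[[0,0,0,0,-0.2,0,0.75],[0,0,0,0,-0.4,0,0.75],[0,0,0,0,-0.4,0,0.75],[0,0,0,0,1,0,0.75],[0,0,0,0,3,0,0.75],[0,0,0,0,6,5,0.75],[0,0,0,0,11,9,0.75],[0,0,0,0,16,12,0.75],[0,0,0,0,21,12,0.75],[0,0,0,0,26,12,0.75],[0,0,0,0,30,12,0.75],[0,0,0,0,30,12,0.75]])

```text
time: 16.7
position: [0.479, 0.3383, 0.1346]
tool_rot: [-2.261, -2.173, -0.0]
ft_force: [-1.1, -0.4, 0.3]
grip_width: 0.75
grip_force: 0.0
```

```bash
python3 - <<'E'
from h import *
topush();book('side');book('top')
f=lambda a,w:cv2.resize(a[:,:,::-1],(w,480),interpolation=cv2.INTER_CUBIC)
s=pickle.load(open('side.pkl','rb'));t=pickle.load(open('top.pkl','rb'))
cv2.imwrite('pics/p2.png',np.hstack([f(s['pixels'][190:310,190:290],400),f(t['pixels'][190:270,230:296],400)]))
for n,d,(x0,y0,x1,y1) in(('top',t,(235,195,325,265)),('side',s,(195,230,290,310))):
    hsv=cv2.cvtColor(d['pixels'],cv2.COLOR_RGB2HSV)
    m=cv2.inRange(hsv,(8,60,60),(20,200,255));z=np.zeros_like(m);z[y0:y1,x0:x1]=m[y0:y1,x0:x1]
    ys,xs=np.nonzero(z);P=np.array([onz(d,u,v,.001)[:2] for u,v in zip(xs,ys)],np.float32);print(n,'mat',cv2.minAreaRect(P))
E
```

```text
pos [0.47898525 0.33832904 0.1345838 ] turn to push [-0.2 -0.2 -0.3] [ 0.27  0.52 -1.2   1.69  0.5   1.28 -1.07] [-1.1446106  -0.35947549  0.25901957] 16.7
side book in mat [ 0.0019 -0.0024] size [0.167 0.105] yaw rel deg -0.05
top book in mat [-0.0005  0.0001] size [0.167 0.108] yaw rel deg -0.1
top mat ((0.5009909868240356, -0.06793458759784698), (0.2086113691329956, 0.18330036103725433), 87.60832977294922)
side mat ((0.5202383995056152, -0.07055965811014175), (0.20806966722011566, 0.21916112303733826), 86.48406982421875)
```

View pics/p2.png

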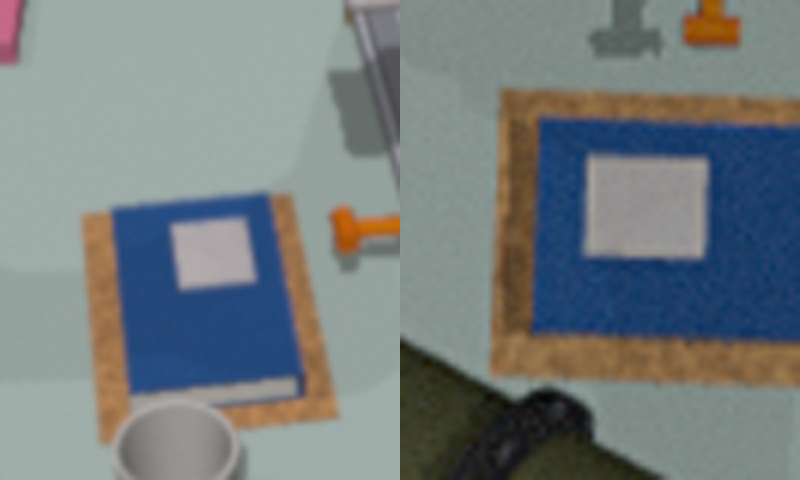

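The book is centred on the mat to within about 1 mm and square to about 0.1°, and the lever is still level. The arm is clear of everything, so I'm handing in.

```bash
python3 -c "
from bench import ctrl
print(ctrl.close_job())"
```

```text
the job is handed in; nothing more can be done
None
```

The job is handed in at about 17 s, with no verdict returned: the lamp is locked with its pointer about 1 mm from the red clip's centre, the blue book lies within about 1 mm of the mat's centre and square with it, and the cup, vase and remote were not deliberately touched, though I didn't re-measure where they stand.

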